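# Turn a stripped shaft's parts round for assembly

## Robot

A 6-joint arm with a two-finger parallel gripper is mounted at the origin on the work surface. World frame = base frame: x ahead of the robot, y to its left, z up, the work surface at z = 0. Lengths are in m, angles in rad, forces in N, time in s.
With the tool pointing down it reaches from about 0.275 to 0.875 m from the base axis. Payload 12.5 kg.
Tool frame: the origin (TCP) lies on the centre line of the jaws, within the pads' length; the fingertips stand 22 mm ahead of it and the grasp point (between the pads) lies 3 mm ahead of it; z points along the fingers, y is the line along which they close (so a half turn about z gives the same grasp; the last joint's range is limited). The gripper opens to 85 mm and grips with 20 to 120 N. Pads are 22 mm wide; open, the fingers measure 114 mm over their backs; the gripper's body (76 mm by 85 mm) begins 54 mm behind the grasp point. The pads swing forward as they close: fully open they stand 13 mm farther back than shut.
Start: joints at [1.075, 0.351, 1.652, -0, 1.139, -0.085], TCP at [0.22, 0.504, 0.253] pointing down, gripper open.
Joint ranges: [-2.75, 2.75], [-0.79, 2.1], [0.01, 2.65], [-1.57, 4.71], [0.07, 3.14], [-2.87, 2.87]. Speed limits (rad/s): [2.22, 2.22, 2.79, 3.14, 3.14, 3.14].

## Interface

Orientations are given as [roll, pitch, yaw] about the fixed x, y, z axes, in that order (R = Rz(yaw) Ry(pitch) Rx(roll)).
In Python, from bench import env, open_gripper, grasp, cams gives the robot as it stands. The module is installed in compiled form; this text tells all that it offers. Calls block until the motion is done:
- env.goto(position, orientation): joint-space move of the TCP to a pose.
- env.move_straight(position, frame=None, feed=0.15): straight line of the TCP; frame=None keeps the orientation; feed is the mean speed in m/s.
- env.set_joints(angles): joint-space move.
- open_gripper() and grasp(grasp_force=None): open the fingers fully, or close them until they stop; grasp_force is the grip in N (None keeps the last).
- env.sleep(seconds).
- env.solve_ik(position, orientation): joint angles nearest the present ones, or None.
- env.observe(): the state.
- cams.snapshot(name): name is "side" or "top"; returns a dict with "pixels" (400x640x3 uint8, blue, green, red), "K" (3x3 intrinsics, pixels), "k1" (the pictures are not rectified: a ray, as slopes to the right and down, at radius r is drawn at 1 + k1 r^2 times it, then the intrinsics apply), "camera_from_world" (4x4, takes a point from world to camera coordinates). Camera axes: x right, y up, looking along -z (the intrinsics and any distortion apply to the point x, -y, -z); pixel columns grow to the right and rows downward; lengths in m; the calibration is good to about 2 mm. A picture is of the moment at which its call begins. There is no depth.
A pose or a line that the arm cannot do raises env.PlanningError and nothing moves.
- env.sign_off(): hands the job in; it is judged then, once.
The state is a dict: "t": time; "joint_positions": joint angles; "qd": joint speeds; "joint_torque": joint torques, N m; "eef_pos": TCP position; "eef_rot": TCP orientation; "contact_force": force on the tool from outside, world axes, zero at the start; "torque": the same for the moment, N m; "width": finger opening in m; "grasp_force": force on a finger pad.
Only numpy, scipy, OpenCV 4.12 (cv2) and the standard library are available. Lean on these libraries where they do the work, as an engineer would, in place of code of your own. Each camera call takes 0.05 s, during which the arm holds its last target. There are 200 camera calls.

## Task

The four parts of a stripped shaft stand on the grey tray in the order in which they came off. Move them to the wooden rack in the reverse order, one part to each bay: the part farthest from the robot on the tray goes in the rack's bay nearest the robot, and so on, until the one nearest the robot is in the farthest bay. Set each down gently, never dropping it or knocking one over, so that it stands the same way up as now in the middle of its bay.

Things in the scene. Friction and masses are not known exactly. Their poses are not given: they have to be found in the camera images.
- gear: steel spur gear, 46 mm over its teeth, 28 mm tall, bore axis upright, about 280 g, loose, standing on its rubber pad on the grey tray; solid to the touch (the dark bore is only marked). Origin: centre of its underside; z up along its axis.
- bearing: ball bearing, a flat steel ring 52 mm across and 15 mm tall, darker band between its races, about 150 g, loose, standing on its rubber pad on the grey tray; solid to the touch (the dark bore is only marked). Origin: centre of its underside; z up along its axis.
- sleeve: plain steel spacer sleeve, 32 mm across and 55 mm tall, the tallest and slimmest part, about 220 g, loose, standing on its rubber pad on the grey tray; solid to the touch (the dark bore is only marked). Origin: centre of its underside; z up along its axis.
- bush: flanged steel bush: flange at the bottom 52 mm across and 8 mm thick, above it a barrel 36 mm across, 44 mm tall in all, about 250 g, loose, standing on its rubber pad on the grey tray; solid to the touch (the dark bore is only marked). Origin: centre of its underside; z up along its axis.
- pad_gear: the fixed black rubber pad (62 x 90 x 4 mm) on the grey tray on which the gear stands at the start, centred to about 3 mm; it stays there and so tells the gear's place in the row. Origin: centre of its underside, x and y as the tray's; its top is 4 mm higher.
- pad_bearing: the fixed black rubber pad (62 x 90 x 4 mm) on the grey tray on which the bearing stands at the start, centred to about 3 mm; it stays there and so tells the bearing's place in the row. Origin: centre of its underside, x and y as the tray's; its top is 4 mm higher.
- pad_sleeve: the fixed black rubber pad (62 x 90 x 4 mm) on the grey tray on which the sleeve stands at the start, centred to about 3 mm; it stays there and so tells the sleeve's place in the row. Origin: centre of its underside, x and y as the tray's; its top is 4 mm higher.
- pad_bush: the fixed black rubber pad (62 x 90 x 4 mm) on the grey tray on which the bush stands at the start, centred to about 3 mm; it stays there and so tells the bush's place in the row. Origin: centre of its underside, x and y as the tray's; its top is 4 mm higher.
- tray: fixed grey stripping tray, 330 x 110 x 12 mm, a 22 mm high lip at each short end. Origin: centre of its underside; x runs along the row, away from the robot (turned up to 0.35 rad), y across. The four pads lie on it (undersides at z 12 mm) at x = -114, -38, 38, 114 mm, y = 0, in any order.
- rack: fixed wooden rack, 330 x 110 mm, left or right of the robot, the tray on the other side. Origin: centre of its underside; x along the row, away from the robot (turned up to 0.35 rad), y across. Bay floors at z 16 mm; five aluminium strips 4 mm thick, 8 mm above them, part four bays 72 mm long, open at the sides, centres at x = -114, -38, 38, 114 mm, y = 0, marked by dark spots.
Not all that is in view belongs to the job. Leave any turquoise or yellow look-alike of the gear alone.

How it is judged:
At the end, for the whole second after the job is handed in: Each part stands in the bay that mirrors its place in the tray's row, its centre within 12 mm of the bay's centre along and across the rack, its underside within 4 mm of the bay floor, upright within 0.12 rad, same way up as at the start, released and at rest (((x of pad_gear in the frame of tray between -0.134 and -0.094 m and x of gear in the frame of rack between 0.102 and 0.126 m) or (x of pad_gear in the frame of tray between -0.058 and -0.018 m and x of gear in the frame of rack between 0.026 and 0.05 m) or (x of pad_gear in the frame of tray between 0.018 and 0.058 m and x of gear in the frame of rack between -0.05 and -0.026 m) or (x of pad_gear in the frame of tray between 0.094 and 0.134 m and x of gear in the frame of rack between -0.126 and -0.102 m)) and y of gear in the frame of rack between -0.012 and 0.012 m and z of gear in the frame of rack between 0.012 and 0.02 m and angle between each of gear, bearing, sleeve, bush's own z axis and vertical below 0.12 rad and linear speed of each of gear, bearing, sleeve, bush below 0.02 m/s and angular speed of each of gear, bearing, sleeve, bush below 0.2 rad/s and ((x of pad_bearing in the frame of tray between -0.134 and -0.094 m and x of bearing in the frame of rack between 0.102 and 0.126 m) or (x of pad_bearing in the frame of tray between -0.058 and -0.018 m and x of bearing in the frame of rack between 0.026 and 0.05 m) or (x of pad_bearing in the frame of tray between 0.018 and 0.058 m and x of bearing in the frame of rack between -0.05 and -0.026 m) or (x of pad_bearing in the frame of tray between 0.094 and 0.134 m and x of bearing in the frame of rack between -0.126 and -0.102 m)) and y of bearing in the frame of rack between -0.012 and 0.012 m and z of bearing in the frame of rack between 0.012 and 0.02 m and ((x of pad_sleeve in the frame of tray between -0.134 and -0.094 m and x of sleeve in the frame of rack between 0.102 and 0.126 m) or (x of pad_sleeve in the frame of tray between -0.058 and -0.018 m and x of sleeve in the frame of rack between 0.026 and 0.05 m) or (x of pad_sleeve in the frame of tray between 0.018 and 0.058 m and x of sleeve in the frame of rack between -0.05 and -0.026 m) or (x of pad_sleeve in the frame of tray between 0.094 and 0.134 m and x of sleeve in the frame of rack between -0.126 and -0.102 m)) and y of sleeve in the frame of rack between -0.012 and 0.012 m and z of sleeve in the frame of rack between 0.012 and 0.02 m and ((x of pad_bush in the frame of tray between -0.134 and -0.094 m and x of bush in the frame of rack between 0.102 and 0.126 m) or (x of pad_bush in the frame of tray between -0.058 and -0.018 m and x of bush in the frame of rack between 0.026 and 0.05 m) or (x of pad_bush in the frame of tray between 0.018 and 0.058 m and x of bush in the frame of rack between -0.05 and -0.026 m) or (x of pad_bush in the frame of tray between 0.094 and 0.134 m and x of bush in the frame of rack between -0.126 and -0.102 m)) and y of bush in the frame of rack between -0.012 and 0.012 m and z of bush in the frame of rack between 0.012 and 0.02 m); the robot touches nothing.
It fails at once if a part is tipped over (more than 0.7 rad from upright) (angle between any of gear, bearing, sleeve, bush's own z axis and vertical above 0.7 rad).
It fails at once if a part is dropped or slammed onto the rack (contact force above 45 N) (contact force between any of gear, bearing, sleeve, bush and rack above 45 N).
It also fails if it takes over 120 s, if anything falls off the work surface, if the arm or the gripper's body presses on something with over 40 N, if the wrist force passes 120 N, or if a joint passes its speed limit or range.

## Working session

There is one attempt and no reset: what is moved stays moved. The work goes in short steps, each a Python script; the robot and the scene stay as the last script left them, time stands still between calls to the robot, and variables do not carry over. Pictures are saved under pics/ and viewed, at most 14 in all, crops included, and the job is handed in when it is done.

```bash
mkdir -p pics; python3 - <<'E'
from bench import env,cams
import cv2,numpy as np,pickle
for n in("top","side"):
    s=cams.snapshot(n);cv2.imwrite(f"pics/{n}0.png",s["pixels"]);pickle.dump(s,open(f"pics/{n}0.pkl","wb"))
    print(n,s["K"],s["k1"],s["camera_from_world"])
print(env.observe())
E
```

```text
top [[444.77340587   0.         319.7771508 ]
 [  0.         444.77340587 197.19150846]
 [  0.           0.           1.        ]] -0.037421699459163446 [[-0.02137864 -0.99976559  0.00342245 -0.04224879]
 [ 0.97503285 -0.02009272  0.22114979 -0.52130893]
 [-0.22102919  0.00806488  0.97523385 -0.99757245]
 [ 0.          0.          0.          1.        ]]
side [[364.19040648   0.         320.16393391]
 [  0.         364.19040648 199.68489018]
 [  0.           0.           1.        ]] -0.07940746090684965 [[ 0.83853366 -0.54464528 -0.0149271  -0.48669657]
 [ 0.42916497  0.64336584  0.63395411 -0.22036346]
 [-0.33567653 -0.53799805  0.77322659 -0.5822329 ]
 [ 0.          0.          0.          1.        ]]
{'t': 0.1, 'joint_positions': array([ 1.07540487e+00,  3.51188824e-01,  1.65235930e+00, -1.11943146e-05,
        1.13906428e+00, -8.46169311e-02]), 'qd': array([-0.00171147, -0.00107718, -0.00189226, -0.00155767,  0.00277466,
        0.00042982]), 'joint_torque': array([ 5.92910401e-04, -5.06837833e+01, -2.91874802e+01, -5.30994760e-05,
        2.68127500e-03,  7.32276362e-06]), 'eef_pos': array([0.21948599, 0.50401673, 0.25280899]), 'eef_rot': array([-3.14057569e+00, -7.60590217e-05,  2.73082277e+00]), 'contact_force': array([0.32088112, 0.28896306, 0.1892347 ]), 'torque': array([-0.01898779, -0.0044106 ,  0.02854199]), 'grasp_force': 0.0, 'width': 0.08530086339424917}
```

View pics/top0.png

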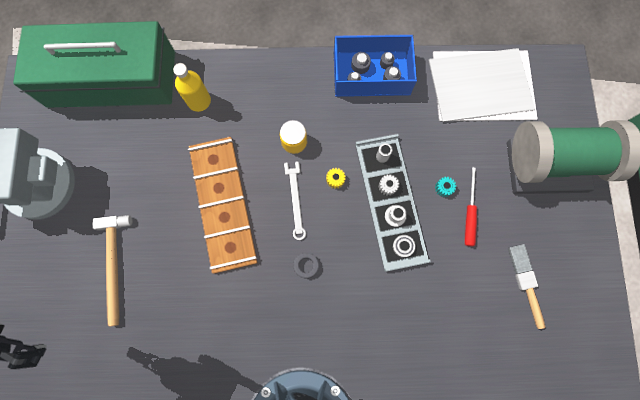

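View pics/side0.png

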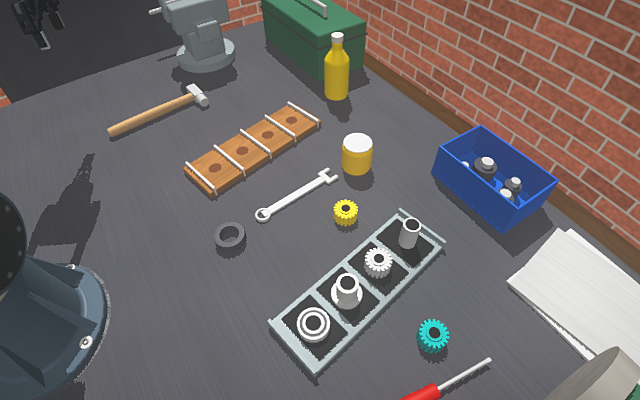

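```bash
cat > vis.py <<'E'
import cv2,numpy as np
def ray_plane(s,uv,z):
    d=np.array([s["k1"],0,0,0.])
    p=cv2.undistortPoints(np.array(uv,float).reshape(-1,1,2),s["K"],d)[:,0]
    R,t=s["camera_from_world"][:3,:3],s["camera_from_world"][:3,3]
    c=-R.T@t; D=np.c_[p[:,0],-p[:,1],-np.ones(len(p))]@R
    return (c+D*((z-c[2])/D[:,2])[:,None])[:,:2]
def blob(mask,seed,rad):
    "centroid of the connected blob nearest the seed"
    n,l,st,ce=cv2.connectedComponentsWithStats(mask.astype(np.uint8),connectivity=4)
    d=np.linalg.norm(ce-seed,axis=1); d[0]=99; d[st[:,4]<6]=99; d[st[:,4]>rad*rad*3]=99
    i=d.argmin(); return ce[i],st[i,4],d[i]
E
python3 - <<'E'
import pickle,cv2,numpy as np
from vis import *
seeds={"top":dict(bearing=(404,246),bush=(397,215),gear=(389,184),sleeve=(384,151)),
"side":dict(bearing=(314,323),bush=(347,281),gear=(378,259),sleeve=(411,222))}
spots={"top":[(230,247),(224,217),(218,188),(213,159)],"side":[(214,168),(242,150),(267,135),(291,120)]}
H=dict(bearing=.031,bush=.060,gear=.044,sleeve=.071)
for n in seeds:
    s=pickle.load(open(f"pics/{n}0.pkl","rb"));im=s["pixels"];g=im.max(2)
    for k,sd in seeds[n].items():
        c,a,d=blob(g<110,sd,8); print(n,k,c.round(1),a,ray_plane(s,c,H[k]).round(4))
    hsv=cv2.cvtColor(im,cv2.COLOR_BGR2HSV)
    for sd in spots[n]:
        c,a,d=blob((g<125),sd,14); print(n,"spot",c.round(1),a,ray_plane(s,c,.016).round(4),im[sd[1],sd[0]],im[sd[1],sd[0]-15])
    x0,y0,x1,y1=(355,130,435,275) if n=="top" else (260,200,450,385)
    c=cv2.resize(im[y0:y1,x0:x1],None,fx=3,fy=3,interpolation=cv2.INTER_NEAREST)
    cv2.imwrite(f"pics/crop_{n}.png",c)
a=cv2.imread("pics/crop_top.png");b=cv2.imread("pics/crop_side.png")
h=max(a.shape[0],b.shape[0]);p=lambda i:cv2.copyMakeBorder(i,0,h-i.shape[0],0,0,cv2.BORDER_CONSTANT)
o=np.hstack([p(a),p(b)]);cv2.imwrite("pics/crops.png",o[:600,:810][:, :800]);print(o.shape)
E
```

```text
top bearing [404.2 245.2] 70 [[ 0.4049 -0.2521]]
top bush [398.  212.5] 70 [[ 0.4792 -0.2366]]
top gear [389.4 182.9] 31 [[ 0.5556 -0.2232]]
top sleeve [385.1 149. ] 62 [[ 0.6331 -0.213 ]]
top spot [195.4 212.9] 7 [[0.4968 0.2528]] [ 66  96 156] [ 95 159 226]
top spot [195.4 212.9] 7 [[0.4968 0.2528]] [ 68  98 157] [ 97 163 229]
top spot [195.4 212.9] 7 [[0.4968 0.2528]] [ 69  98 158] [ 93 153 220]
top spot [208.7 146.2] 6 [[0.6688 0.2261]] [ 68  98 156] [ 91 154 222]
side bearing [312.7 322.5] 171 [[ 0.4034 -0.2523]]
side bush [347.1 282.3] 157 [[ 0.478 -0.237]]
side gear [378.5 258. ] 66 [[ 0.5537 -0.2236]]
side sleeve [412.  224.1] 114 [[ 0.6314 -0.214 ]]
side spot [198.  176.5] 8 [[0.369  0.1584]] [ 70  96 145] [ 92 149 211]
side spot [242.9 134.6] 8 [[0.5091 0.2284]] [ 71  97 148] [ 93 152 214]
side spot [242.9 134.6] 8 [[0.5091 0.2284]] [ 68  95 146] [ 81 142 208]
side spot [242.9 134.6] 8 [[0.5091 0.2284]] [ 69  96 144] [ 74 141 209]
(555, 810, 3)
```

View pics/crops.png

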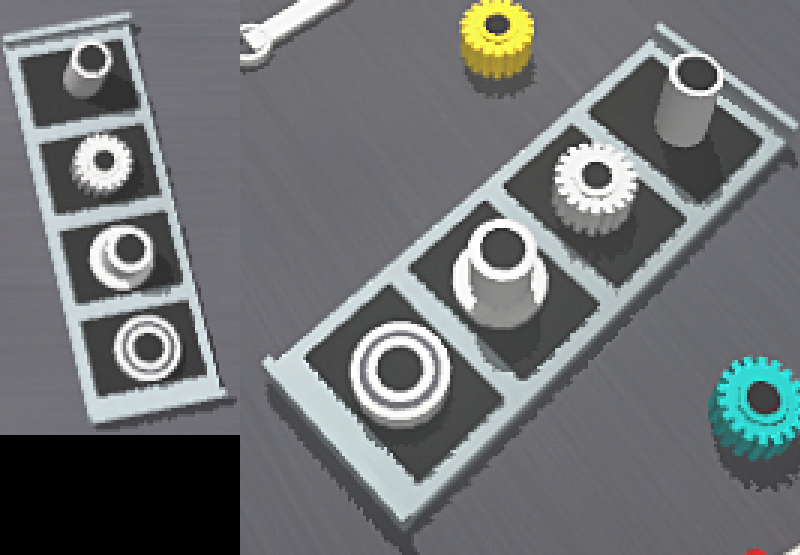

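```bash
cat > job.py <<'E'
import numpy as np
from bench import env,open_gripper,grasp,cams
PART=dict(bearing=(.4042,-.2522),bush=(.4786,-.2368),gear=(.5547,-.2234),sleeve=(.6323,-.2135))
def down(xy,z,yaw):
    "hover pose whose joint 6 is nearest the middle of its range"
    best=None
    for a in(yaw,yaw+np.pi):
        a=(a+np.pi)%(2*np.pi)-np.pi
        q=env.solve_ik([*xy,z],[np.pi,0,a])
        if q is not None and(best is None or abs(q[5])<abs(best[0])):best=(q[5],a)
    return best[1]
def st(msg):
    o=env.observe();print(msg,round(o["t"],1),o["eef_pos"].round(4),"F",o["contact_force"].round(1),"w",round(o["width"],4),"g",round(o["grasp_force"],1))
    return o
def pick(name,zg,yaw,force=50,top=.2):
    xy=PART[name];a=down(xy,top,yaw)
    env.goto([*xy,top],[np.pi,0,a]);st("hover")
    env.move_straight([*xy,zg+.04],feed=.12)
    env.move_straight([*xy,zg],feed=.05);st("down")
    grasp(force);env.sleep(.2);st("grip")
    env.move_straight([*xy,zg+.03],feed=.05)
    env.move_straight([*xy,top],feed=.15);return st("lifted")
def place(xy,zg,yaw,top=.2):
    a=down(xy,top,yaw);env.goto([*xy,top],[np.pi,0,a]);o=st("over bay")
    env.move_straight([*xy,zg+.03],feed=.12)
    env.move_straight([*xy,zg+.006],feed=.03)
    f0=env.observe()["contact_force"][2]
    for h in np.arange(.005,-.0031,-.001):
        env.move_straight([*xy,zg+h],feed=.01)
        if env.observe()["contact_force"][2]-f0>3:break
    st("set down");open_gripper();env.sleep(.2)
    env.move_straight([*xy,zg+.06],feed=.08);env.move_straight([*xy,top],feed=.2);st("clear")
E
python3 - <<'E'
import pickle,cv2
from vis import *
from job import *
S={"top":[(230,247),(224,217),(218,188),(213,159)],"side":[(214,168),(242,150),(267,135),(291,120)]}
W=[]
for n in S:
    s=pickle.load(open(f"pics/{n}0.pkl","rb"));im=s["pixels"].astype(int)
    m=(im[...,2]<185)&(im[...,2]>im[...,0]+45)
    r=[blob(m,c,14) for c in S[n]];print([(x[0].round(1),x[1]) for x in r])
    W.append(ray_plane(s,[x[0] for x in r],.016))
print(np.round(W,4).tolist())
W=np.mean(W,0);u=np.array([-114,-38,38,114])/1000
d=(u@W)/(u@u);c=W.mean(0);yr=np.arctan2(d[1],d[0]);d/=np.hypot(*d)
P=np.array([PART[k] for k in("bearing","bush","gear","sleeve")]);t=u@P;yt=np.arctan2(t[1],t[0])
B=c+u[:,None]*d;print("rack",c,yr,"tray yaw",yt,"\nresid mm",((W-B)*1e3).round(1).tolist())
pickle.dump((B,yr,yt),open("rack.pkl","wb"))
pick("sleeve",.060,yt)
s=cams.snapshot("side");cv2.imwrite("pics/side1.png",cv2.resize(s["pixels"],(800,500)))
E
```

```text
[(array([230.1, 246.9]), np.int32(99)), (array([224.1, 216.8]), np.int32(93)), (array([218.4, 187.5]), np.int32(87)), (array([213. , 159.1]), np.int32(85))]
[(array([214.6, 167.6]), np.int32(100)), (array([241.8, 150.4]), np.int32(84)), (array([267.5, 134.4]), np.int32(76)), (array([291.1, 119.9]), np.int32(68))]
[[[0.4113, 0.1656], [0.4854, 0.1819], [0.5599, 0.1979], [0.634, 0.214]], [[0.4097, 0.1631], [0.4836, 0.1794], [0.5583, 0.1955], [0.6324, 0.2113]]]
rack [0.52183942 0.18857623] 0.2133381562590325 tray yaw 0.16868667497144754 
resid mm [[0.1, -0.1], [-0.2, 0.1], [0.1, 0.1], [-0.0, -0.1]]
hover 3.0 [ 0.6325 -0.2127  0.2001] F [-0.1 -0.6  0.3] w 0.085 g 0.0
down 5.0 [ 0.6325 -0.2136  0.0603] F [0.  0.2 0.7] w 0.0857 g 0.0
grip 5.7 [ 0.6324 -0.2135  0.0603] F [-1.8  1.3  5.2] w 0.0308 g 49.4
lifted 7.3 [ 0.6318 -0.2133  0.1989] F [ 0.1 -0.2 -1.8] w 0.0309 g 49.6
```

View pics/side1.png

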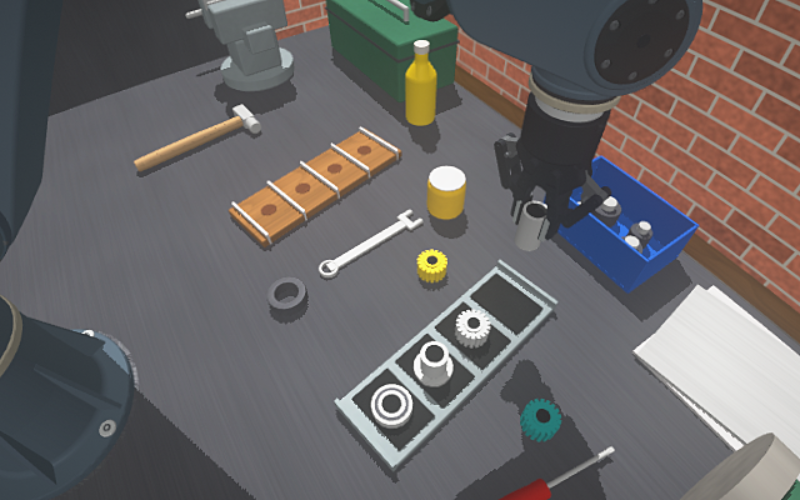

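The sleeve is held upright around (530,228), with the other three parts still in place. I'll set it in the near bay.

```bash
python3 - <<'E'
import pickle
from job import *
B,yr,yt=pickle.load(open("rack.pkl","rb"))
place(B[0],.060,yr)
pick("gear",.046,yt)
place(B[1],.046,yr)
import cv2
s=cams.snapshot("side");cv2.imwrite("pics/side2.png",cv2.resize(s["pixels"],(800,500)))
E
```

```text
over bay 9.5 [0.4107 0.1643 0.2   ] F [ 1.  -0.7 -1.9] w 0.0308 g 49.5
set down 13.0 [0.4106 0.1645 0.0602] F [-1.1 -0.8  3.9] w 0.0307 g 50.4
clear 15.3 [0.41   0.1643 0.1991] F [-0.6 -0.1 -0.3] w 0.0855 g 0.0
hover 17.4 [ 0.5547 -0.2229  0.1997] F [-0.4  0.3 -1.4] w 0.0856 g 0.0
down 19.4 [ 0.5549 -0.2235  0.0462] F [ 0.9  0.9 -1.5] w 0.0853 g 0.0
grip 20.1 [ 0.5548 -0.2234  0.0466] F [-2.5  1.9  5.7] w 0.0443 g 50.7
lifted 21.8 [ 0.5542 -0.2232  0.199 ] F [ 0.7  0.4 -3.2] w 0.0441 g 51.4
over bay 23.9 [0.4849 0.1802 0.1999] F [-0.2  0.6 -2.9] w 0.0441 g 51.3
set down 27.5 [0.4848 0.1806 0.0465] F [-2.8 -0.2  5.3] w 0.044 g 52.4
clear 29.7 [0.4842 0.1804 0.1989] F [ 0.2  0.2 -0.2] w 0.0851 g 0.0
```

View pics/side2.png

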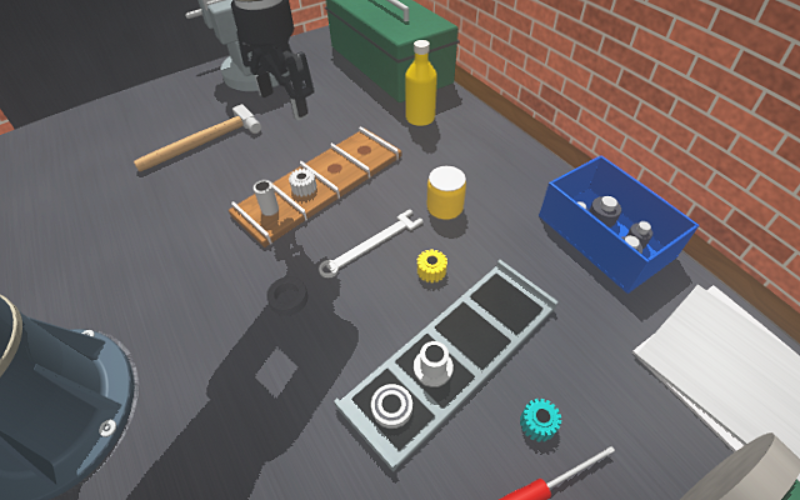

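Sleeve (265,197) and gear (302,183) stand upright in bays 1 and 2. Next, the bush and then the bearing.

```bash
python3 - <<'E'
import pickle
from job import *
B,yr,yt=pickle.load(open("rack.pkl","rb"))
pick("bush",.055,yt)
place(B[2],.055,yr)
pick("bearing",.040,yt)
import cv2
s=cams.snapshot("side");cv2.imwrite("pics/side3.png",cv2.resize(s["pixels"],(800,500)))
E
```

```text
hover 31.8 [ 0.4787 -0.2364  0.1998] F [-0.6  0.3 -0.3] w 0.0856 g 0.0
down 33.8 [ 0.4788 -0.2369  0.0552] F [ 0.2 -0.3  0.3] w 0.0851 g 0.0
grip 34.5 [ 0.4787 -0.2368  0.0554] F [-1.8  1.2  4.2] w 0.035 g 49.6
lifted 36.2 [ 0.4782 -0.2365  0.1991] F [-0.8 -0.4 -2.3] w 0.0344 g 50.0
over bay 38.2 [0.559  0.1962 0.1998] F [ 0.8 -0.1 -3. ] w 0.0348 g 49.9
set down 41.8 [0.5591 0.1967 0.0554] F [-1.9  0.2  4.8] w 0.0347 g 50.6
clear 44.0 [0.5585 0.1965 0.1988] F [-0.  -0.2 -1.1] w 0.0855 g 0.0
hover 46.0 [ 0.4044 -0.2519  0.1998] F [-0.1 -0.1  0.6] w 0.0853 g 0.0
down 48.1 [ 0.4043 -0.2523  0.0402] F [ 0.3 -0.2 -0.1] w 0.0855 g 0.0
grip 48.7 [ 0.4043 -0.2523  0.0406] F [-1.7  2.   9.3] w 0.0496 g 50.0
lifted 50.5 [ 0.4038 -0.2519  0.1992] F [-0.7  0.8 -1.5] w 0.0495 g 52.0
```

View pics/side3.png

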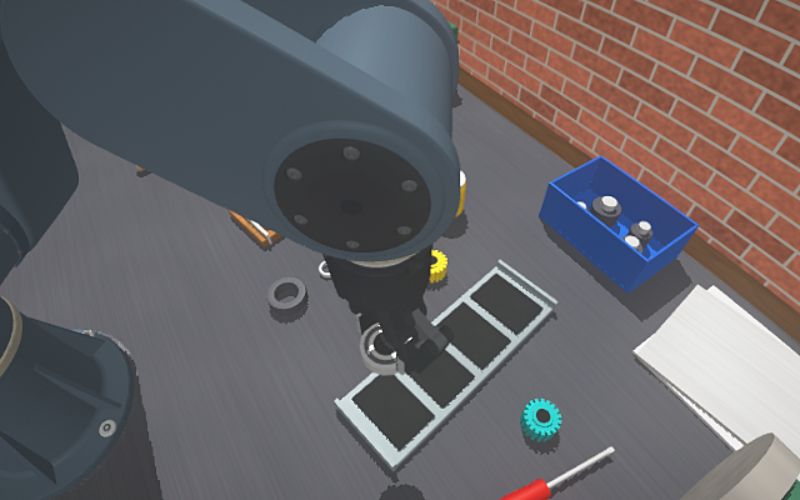

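The bearing is held level at about (382,347), and the tray is empty. I'll place it in the far bay, back off and measure everything.

```bash
python3 - <<'E'
import pickle,cv2
from job import *
from vis import *
B,yr,yt=pickle.load(open("rack.pkl","rb"))
place(B[3],.040,yr)
env.goto([.45,-.2,.3],[np.pi,0,down((.45,-.2),.3,yt)])
o=[]
H=[.071,.044,.060,.031]
for n in("top","side"):
    s=cams.snapshot(n);im=s["pixels"];R=s["camera_from_world"]
    p=np.c_[B,H]@R[:3,:3].T+R[:3,3];q=p*[1,-1,-1]
    uv=cv2.projectPoints(q,np.zeros(3),np.zeros(3),s["K"],np.array([s["k1"],0,0,0.]))[0][:,0]
    Rr=np.array([[np.cos(yr),-np.sin(yr)],[np.sin(yr),np.cos(yr)]])
    for i in range(4):
        c,a,d=blob(im.max(2)<110,uv[i],8);e=(ray_plane(s,c,H[i])[0]-B[i])@Rr
        print(n,i,c.round(1),a,"err mm",(e*1e3).round(1))
    u,v=uv.mean(0).astype(int);o.append(cv2.resize(im[max(v-75,0):max(v-75,0)+150,u-65:u+65],(390,450),interpolation=0))
cv2.imwrite("pics/final.png",np.hstack(o))
E
```

```text
over bay 52.5 [0.6333 0.212  0.1999] F [-0.3  0.4 -2. ] w 0.0498 g 51.9
set down 56.2 [0.6333 0.2128 0.0407] F [-3.8 -1.7  5.3] w 0.0498 g 52.8
clear 58.4 [0.6327 0.2126 0.1986] F [-0.2 -0.7 -0.7] w 0.0856 g 0.0
top 0 [225.5 243.3] 65 err mm [3.2 0.3]
top 1 [221.6 213.6] 30 err mm [3.7 0.8]
top 2 [214.2 182. ] 64 err mm [3.6 1.1]
top 3 [211.3 156. ] 60 err mm [4.5 1.2]
side 0 [209.6 148.6] 55 err mm [ 1.8 -1.5]
side 1 [240.8 140.5] 24 err mm [ 1.7 -1.1]
side 2 [267.8 145.8] 8 err mm [-53.6 -73.5]
side 3 [267.8 145.8] 8 err mm [-111.5  -46.2]
```

View pics/final.png

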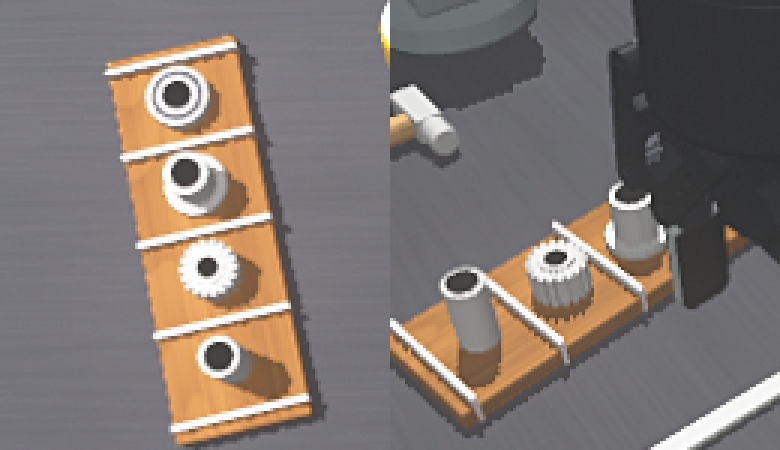

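All four parts stand upright in their bays in the top view, from bearing at the far end to sleeve at the near end. They are within about 5 mm of the bay centres. In the side view the arm hides the far bay.

```bash
python3 -c "
from bench import env
print(env.sign_off())"
```

```text
the job is handed in; nothing more can be done
None
```

The job is handed in: sleeve, gear, bush and bearing stand upright in the rack from nearest bay to farthest, each within about 5 mm of its bay centre by the camera (no verdict was returned).

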